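# Tare the wax scale for the mixing tin

### The job

Stand the empty tall steel tin upright in the middle of the scale's round pan and let go of it: its weight turns the scale's white dial. Then turn the black tare knob on the scale until the pointer points at the dial's zero mark (the one wide black bar), with the tin still standing on the pan, and let go of the knob. Leave the low wide tin, the jar and the bottle where they are.

Things in the scene. Friction and masses are not known exactly. Their poses are not given: they have to be found in the camera images.
- tall_tin: the empty mixing tin: plain steel open-topped straight cylinder, 56 mm outer diameter, 95 mm tall, 3 mm wall, 0.15 to 0.22 kg, loose, standing upright on the table left or right of the scale. It is the tall narrow one; the other loose tin is low and wide. Origin: centre of its underside, z up
- scale: fixed bench scale, a low pale green box 170 mm (its x) by 400 mm (its y), its deck 55 mm high. Origin: centre of its underside on the table; its x axis points across the box away from the robot, its y axis along the box: round pan at the -y end, face-up white dial in the middle, tare knob at the +y end. It stands at any yaw within about 15 degrees
- pan_center (a point): centre of the pan's flat floor (top surface), about 85 mm above the table when empty; the pan is a steel dish of 144 mm outer diameter, flat inside to 62 mm radius, with a 6 mm high rim. It sinks on a spring by about 5 mm under the tin and stops at 18 mm
- dial_center (a point): the common axis of the pointer and of the white dial disc (140 mm diameter, face up in the scale's deck, under a clear lens whose top is 63 mm above the table: dial and pointer cannot be touched)
- zero_mark (a point): the point of the zero mark that the pointer's tip should meet, on the dial disc 58 mm from its centre. The mark is the one wide black bar, 8 by 16 mm, at the dial's edge; the other division lines are thin. With the pan empty it is on the scale's +x side (away from the robot); load on the pan turns the disc counter-clockwise seen from above, about one full turn per kg
- pointer_tip (a point): the tip of the black pointer (index needle) over the dial, 58 mm from the dial's centre. Only the tare knob turns it, by the same angle and in the same direction as the knob; at knob angle 0 it points along the scale's +x
- tare_knob (a joint): angle of the tare knob in rad, growing clockwise seen from above, stops at -3 and 3; it stays where it is left. At 0 its bar lies along the scale's x axis
- knob_grip (a point): on the knob's vertical axis, 95 mm above the table: 40 mm above the scale's deck and 12 mm below the top of the knob; its x axis lies along the knob's bar. The knob is a black upright bar 62 mm long, 16 mm thick, 107 mm high at its top, 38 mm clear above its round 64 mm skirt: with an aluminium skirt; grip the bar across its 16 mm
- wide_tin: bystander: low wide open steel tin, 84 mm diameter, 50 mm tall, on the other side of the scale from the tall tin. Origin: centre of its underside
- jar: bystander: lidded jar, 68 mm diameter, 85 mm tall. Origin: centre of its underside
- medium_bottle: bystander: amber bottle, 60 mm diameter, 150 mm tall. Origin: centre of its underside

How it is judged:
On the way:
1. the tall tin stands upright in the pan, let go (horizontal distance between tall_tin and pan_center below 0.035 m and z of tall_tin in the frame of pan_center below 0.006 m and angle between tall_tin's own z axis and vertical below 0.12 rad and contact force between the fingers and tall_tin below 0.1 N), for 0.2 s.
At the end, for the whole second after the job is handed in: The tall tin stands upright (within 7 degrees) and at rest on the floor of the pan, its centre within 35 mm of the pan's centre, and the pointer's tip is within 8 mm (about 8 degrees) of the zero mark (horizontal distance between pointer_tip and zero_mark below 0.008 m and horizontal distance between tall_tin and pan_center below 0.035 m and z of tall_tin in the frame of pan_center between -0.004 and 0.006 m and angle between tall_tin's own z axis and vertical below 0.12 rad and linear speed of tall_tin below 0.02 m/s); the robot touches nothing.
It fails at once if a bystander (wide tin, jar or bottle) is pushed more than 40 mm from its place (distance of any of wide_tin, jar, medium_bottle from where it was at the start of the episode above 0.04 m).
It also fails if it takes over 67 s, if anything falls off the work surface, if the arm or the gripper's body presses on something with over 40 N, if the wrist force passes 120 N, or if a joint passes its speed limit or range.

### The arm

A 6-joint arm with a two-finger parallel gripper is mounted at the origin on the work surface. World frame = base frame: x ahead of the robot, y to its left, z up, the work surface at z = 0. Lengths are in m, angles in rad, forces in N, time in s.
With the tool pointing down it reaches from about 0.375 to 0.9 m from the base axis. Payload 3.1 kg.
Tool frame: the origin (TCP) lies at the very end of the fingers, on their centre line; the grasp point (between the pads) lies 19 mm behind it (manip.tcp_to_grasp is the distance from the TCP to the grasp point, in m); z points along the fingers, y is the line along which they close (so a half turn about z gives the same grasp; the last joint's range is limited). The gripper opens to 85 mm and grips with 20 to 120 N. Pads are 22 mm wide; open, the fingers measure 114 mm over their backs; the gripper's body (76 mm by 85 mm) begins 54 mm behind the grasp point. The pads swing forward as they close: fully open they stand 13 mm farther back than shut.
Start: joints at [-1.294, 0.527, 1.433, -0, 1.181, -0.178], TCP at [0.275, -0.561, 0.231] pointing down, gripper open.
Joint ranges: [-3.08, 3.08], [-0.75, 2.2], [0.22, 2.44], [-1.43, 4.57], [0, 2.65], [-2.85, 2.85]. Speed limits (rad/s): [2.79, 2.79, 3.14, 3.14, 3.14, 3.14].

### API

Orientations are given as a unit quaternion [x, y, z, w].
In Python, from station import manip gives the robot as it stands. The module is installed in compiled form; this text tells all that it offers.
- The arm moves only by the tool step_arm, never from a script. Its argument "commands" is one flat list of numbers, 6 for each row, row after row: the shift along the tool's x, y, z in m, then the turn, a rotation vector about the tool's x, y, z in degrees. A call has exactly 10 rows; each row is the pose to reach, as a shift and turn from the pose commanded when the call began, along the tool's axes at that moment; what a row does not reach only later rows make up. A row lasts 1/10 s, in which the tool goes at most 50 mm and 8.59 degrees, less where a joint would pass 70% of its speed; a pose out of reach is approached as far as the arm can. A call with a gripper value outside its range is refused whole. "jaw" is the opening in per cent of the stroke, from 0 (shut) to 100 (fully open), set as the call begins (left out, the last holds). The fingers move at their own pace and stop on an object; "grip_force" is the grip in N (left out, the last holds). Time passes only in rows, so rows that repeat a pose let the fingers close, or fill a call up. It gives the time, the measured TCP pose, the force, the opening and the grip force at its end, in the units of the state.
- manip.sense(): the state, without advancing time (a new reading comes with each control period).
- manip.snapshot(name): name is "scene" or "top"; returns a dict with "pixels" (400x640x3 uint8, blue, green, red), "fx", "fy", "cx", "cy" (pixels), "R" (3x3) and "t" (3): a world point X has camera coordinates R X + t. Camera axes: x right, y down, z forward; pixel columns grow to the right and rows downward; lengths in m; the calibration is good to about 2 mm. A picture is of the moment at which its call begins. There is no depth.
- manip.sign_off(): hands the job in; it is judged then, once.
The state is a dict: "t": time; "q": joint angles; "qd": joint speeds; "tau": joint torques, N m; "tcp_pos": TCP position; "tool_rot": TCP orientation; "force": force on the tool from outside, world axes, zero at the start; "ft_torque": the same for the moment, N m; "finger_gap": opening from 0.0 (shut) to 1.0 (fully open); "gripper_force": force on a finger pad.
Only numpy, scipy, OpenCV 4.12 (cv2) and the standard library are available. Lean on these libraries where they do the work, as an engineer would, in place of code of your own. Each camera call takes 0.05 s, during which the arm holds its last target. There are 200 camera calls.

## Working session

There is one attempt and no reset: what is moved stays moved. The work goes in short steps, Python scripts to look and compute and a tool call to move; the robot and the scene stay as the last step left them, time stands still between calls to the robot, and variables do not carry over. Pictures are saved under pics/ and viewed, at most 10 in all, crops included, and the job is handed in when it is done.

Besides the shell and the picture viewer there is one more tool, called after "Request:" by a JSON object that holds its "fn" and its "kwargs", one argument or row to a line. step_arm: Moves the arm, as the interface text tells. Its arguments: {"type":"object","properties":{"commands":{"type":"array","items":{"type":"number"}},"jaw":{"type":"number"},"grip_force":{"type":"number"}},"required":["commands"]}

```bash
mkdir -p pics; cat > h.py <<'E'
import numpy as np, cv2
from station import manip
def snap(c,n=None):
    s=manip.snapshot(c); s['im']=np.array(s['pixels']);s['R']=np.array(s['R']);s['t']=np.array(s['t'])
    if n: cv2.imwrite(f'pics/{n}.png',s['im'])
    return s
def ray(s,u,v,z):
    C=-s['R'].T@s['t']; d=s['R'].T@np.array([(u-s['cx'])/s['fx'],(v-s['cy'])/s['fy'],1])
    return C+d*(z-C[2])/d[2]
def proj(s,X):
    p=s['R']@np.array(X)+s['t']; return p[0]/p[2]*s['fx']+s['cx'],p[1]/p[2]*s['fy']+s['cy']
E
python3 - <<'E'
from h import *
for c in('scene','top'):
    s=snap(c,c+'0');print(c,-s['R'].T@s['t'],s['R'][2],s['fx'])
print(manip.sense()['tool_rot'],manip.tcp_to_grasp)
E
```

```text
scene [ 0.94160654 -0.66489875  0.86002376] [-0.37171851  0.60121733 -0.70736346] 467.68778354547476
top [ 0.47543057 -0.00894054  1.23205378] [ 0.08753304 -0.00381443 -0.99615431] 470.22867849529143
[ 9.74258929e-01  2.25429759e-01 -3.89842336e-05 -9.80519253e-04] 0.0187
```

View pics/top0.png

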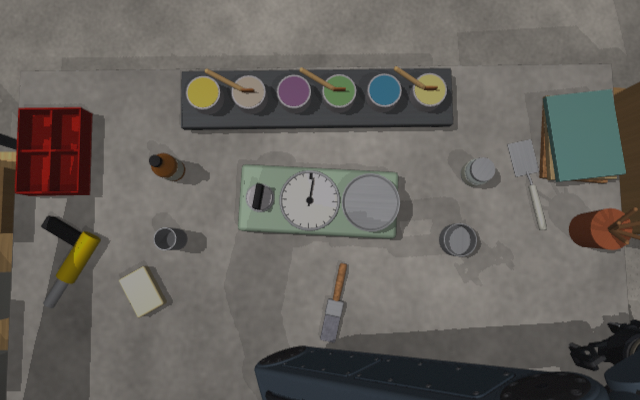

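View pics/scene0.png

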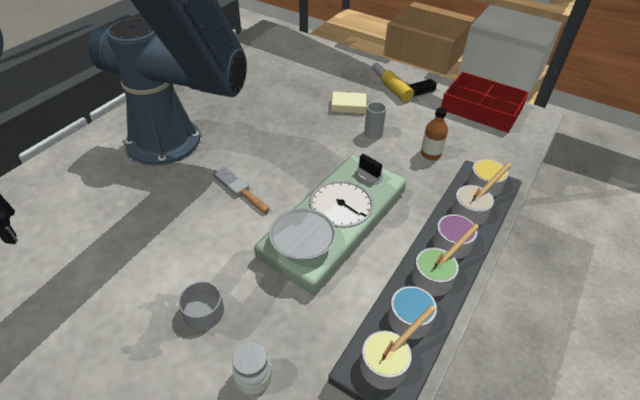

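The top view shows the tall tin at about (170,239), knob (259,196), dial (310,200), pan (371,202) and the bottle at (165,167). The scene view agrees: tin at (375,120). Next I'll measure them with masks.

```bash
python3 - <<'E'
from h import *
s=snap('top');im=s['im']
hsv=cv2.cvtColor(im,cv2.COLOR_BGR2HSV)
# green box
m=cv2.inRange(hsv,(40,30,60),(85,255,255));m[:140]=0;m[260:]=0;m[:,:220]=0;m[:,420:]=0
c=max(cv2.findContours(cv2.morphologyEx(m,cv2.MORPH_CLOSE,np.ones((9,9))),0,2)[0],key=cv2.contourArea)
print(cv2.minAreaRect(c))
# white dial
w=cv2.inRange(im,(170,170,170),(255,255,255));w[:160]=0;w[235:]=0;w[:,:275]=0;w[:,345:]=0
d=max(cv2.findContours(cv2.morphologyEx(w,cv2.MORPH_CLOSE,np.ones((9,9))),0,2)[0],key=cv2.contourArea)
e=cv2.fitEllipse(d);print('dial',e,ray(s,*e[0],.058))
k=cv2.inRange(im,(0,0,0),(50,50,50));k[:170]=0;k[225:]=0;k[:,:240]=0;k[:,275:]=0
kc=max(cv2.findContours(k,0,2)[0],key=cv2.contourArea);r=cv2.minAreaRect(kc);print('knob',r,ray(s,*r[0],.1))
A=cv2.resize(im[215:265,140:200],None,fx=6,fy=6,interpolation=2)
B=cv2.resize(im[155:245,232:407],None,fx=4.4,fy=4.4,interpolation=2)
cv2.imwrite('pics/c.png',np.vstack([np.hstack([A[:200],np.zeros((200,B.shape[1]-360,3),np.uint8)]) if 0 else cv2.copyMakeBorder(A,0,0,0,B.shape[1]-360,0),B])[:600])
s2=snap('scene');A2=s2['im'][90:150,350:400]
cv2.imwrite('pics/c.png',np.vstack([cv2.copyMakeBorder(np.hstack([cv2.resize(im[219:259,145:195],(250,200),interpolation=2),cv2.resize(s2['im'][96:146,350:400],(200,200),interpolation=2)]),0,0,0,B.shape[1]-450,0),B]))
E
```

```text
((317.95391845703125, 201.1851043701172), (157.6300811767578, 66.13951110839844), 2.9814612865448)Traceback (most recent call last):
  File "<stdin>", line 10, in <module>
ValueError: max() iterable argument is empty
```

```bash
python3 - <<'E'
from h import *
s=snap('top');im=s['im'];s2=snap('scene')
print(im[200,290],im[239,170],im[215,371])
hsv=cv2.cvtColor(im,cv2.COLOR_BGR2HSV)
m=cv2.inRange(hsv,(40,30,60),(85,255,255));m[:140]=0;m[260:]=0;m[:,:220]=0;m[:,420:]=0
c=max(cv2.findContours(cv2.morphologyEx(m,cv2.MORPH_CLOSE,np.ones((9,9))),0,2)[0],key=cv2.contourArea)
P=[ray(s,*p,.055)[:2] for p in cv2.boxPoints(cv2.minAreaRect(c))];print('deck corners',np.round(P,3))
k=cv2.inRange(im,(0,0,0),(50,50,50));k[:170]=0;k[225:]=0;k[:,:240]=0;k[:,275:]=0
kc=max(cv2.findContours(k,0,2)[0],key=cv2.contourArea);r=cv2.minAreaRect(kc);print('knob',r,ray(s,*r[0],.1))
w=cv2.inRange(im,(150,150,150),(255,255,255));w[:160]=0;w[235:]=0;w[:,:275]=0;w[:,345:]=0
cs=cv2.findContours(cv2.morphologyEx(w,cv2.MORPH_CLOSE,np.ones((9,9))),0,2)[0]
if cs: e=cv2.fitEllipse(max(cs,key=cv2.contourArea));print('dial',e,ray(s,*e[0],.058))
B=cv2.resize(im[155:245,232:407],(770,396),interpolation=2)
cv2.imwrite('pics/c.png',np.vstack([cv2.copyMakeBorder(np.hstack([cv2.resize(im[219:259,145:195],(250,200),interpolation=2),cv2.resize(s2['im'][96:146,350:400],(200,200),interpolation=2)]),0,0,0,320,0),B]))
E
```

```text
[157 159 161] [78 76 75] [134 131 132]
deck corners [[ 0.511  0.202]
 [ 0.678  0.193]
 [ 0.651 -0.204]
 [ 0.485 -0.191]]
knob ((257.98077392578125, 196.09616088867188), (8.236878395080566, 24.90675163269043), 11.309932708740234) [0.5910446  0.14455841 0.1       ]
dial ((309.2464904785156, 200.1544952392578), (51.97590255737305, 52.66274642944336), 92.27996063232422) [0.58341841 0.02180006 0.058     ]
```

View pics/c.png

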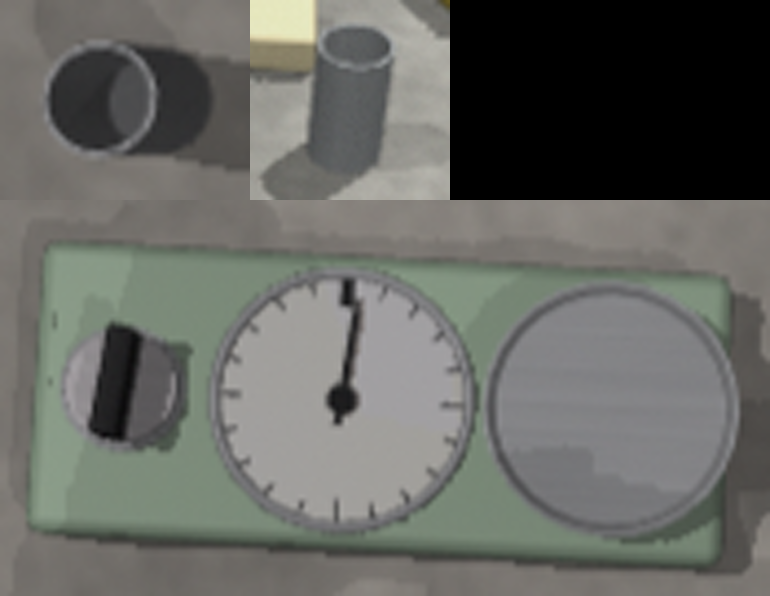

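The crop shows the tin rim at top-pixel (165.2,238.6), the pan rim at (371.3,202.5) and the pointer about 9.5° clockwise of image-up. The zero mark sits about 3.7° clockwise, which is the scale's x axis.

```bash
python3 - <<'E'
from h import *
from scipy.optimize import least_squares
a=snap('top');b=snap('scene')
f=lambda X:np.r_[np.array(proj(a,X))-(165.2,238.6),np.array(proj(b,X))-(376.4,107.4)]
r=least_squares(f,[.5,.35,.095]);print('tin',r.x,r.fun)
print(ray(a,165.2,238.6,.095),ray(b,376.4,107.4,.095))
print('pan',ray(a,371.3,202.5,.091),'dial',ray(a,309.7,200.2,.06))
print(manip.sense()['t'])
E
```

```text
tin [0.49162374 0.36925867 0.09346761] [-3.95992750e-04 -6.59998104e-04 -9.00688434e-04  8.21828503e-05]
[0.49160034 0.36874868 0.095     ] [0.49252522 0.36719312 0.095     ]
pan [ 0.57265283 -0.13016099  0.091     ] dial [0.58310514 0.0206141  0.06      ]
0.35
```

Request:
{"fn": "step_arm", "kwargs": {
  "commands": [0,0,0,0,0,8,0.0,0,0,0,0,16,0.0,0,0,0,0,24,0,0,0,0,0,26,0,0,0,0,0,26,0,0,0,0,0,26,0,0,0,0,0,26,0,0,0,0,0,26,0,0,0,0,0,26,0,0,0,0,0,26],
  "jaw": 100
}}

```text
t: 1.35
tcp_pos: [0.2746, -0.5614, 0.2313]
tool_rot: [1.0, 0.001, 0.0, -0.0]
force: [-0.1, -0.4, 0.3]
finger_gap: 0.999
gripper_force: 0.0
```

Request:
{"fn": "step_arm", "kwargs": {
  "commands": [0.022,-0.04,0,0,0,0,0.044,-0.08,0,0,0,0,0.066,-0.12,0,0,0,0,0.088,-0.16,0,0,0,0,0.11,-0.2,0,0,0,0,0.132,-0.24,0,0,0,0,0.154,-0.28,0,0,0,0,0.176,-0.32,0,0,0,0,0.198,-0.36,0,0,0,0,0.217,-0.4,0,0,0,0]
}}

```text
t: 2.35
tcp_pos: [0.4922, -0.1597, 0.2316]
tool_rot: [1.0, 0.001, 0.001, 0.0]
force: [1.0, -0.4, -0.2]
finger_gap: 0.999
gripper_force: 0.0
```

Request:
{"fn": "step_arm", "kwargs": {
  "commands": [0,-0.045,0,0,0,0,0,-0.09,0,0,0,0,0,-0.135,0,0,0,0,0,-0.18,0,0,0,0,0,-0.225,0,0,0,0,0,-0.27,0,0,0,0,0,-0.315,0,0,0,0,0,-0.36,0,0,0,0,0,-0.405,0,0,0,0,0,-0.45,0,0,0,0]
}}

```text
t: 3.35
tcp_pos: [0.4905, 0.2907, 0.2315]
tool_rot: [1.0, 0.001, 0.0, -0.0]
force: [1.2, -0.8, -0.8]
finger_gap: 1.001
gripper_force: 0.0
```

Request:
{"fn": "step_arm", "kwargs": {
  "commands": [0,-0.03,0.0,0,0,0,0,-0.06,0.0,0,0,0,0,-0.08,0.02,0,0,0,0,-0.08,0.04,0,0,0,0,-0.08,0.06,0,0,0,0,-0.08,0.08,0,0,0,0,-0.08,0.1,0,0,0,0,-0.08,0.11,0,0,0,0,-0.08,0.11,0,0,0,0,-0.08,0.11,0,0,0]
}}

```text
t: 4.35
tcp_pos: [0.4911, 0.369, 0.1218]
tool_rot: [1.0, 0.001, 0.0, -0.0]
force: [0.8, 0.1, 0.8]
finger_gap: 1.001
gripper_force: 0.0
```

Request:
{"fn": "step_arm", "kwargs": {
  "commands": [0,0.0,0.01,0,0,0,0,0.0,0.02,0,0,0,0,0.0,0.03,0,0,0,0,0,0.04,0,0,0,0,0,0.05,0,0,0,0,0,0.06,0,0,0,0,0,0.07,0,0,0,0,0,0.077,0,0,0,0,0,0.077,0,0,0,0,0,0.077,0,0,0]
}}

```text
t: 5.35
tcp_pos: [0.4907, 0.3688, 0.0442]
tool_rot: [1.0, 0.0, -0.0, -0.0]
force: [-0.2, 0.5, 0.4]
finger_gap: 0.999
gripper_force: 0.0
```

Request:
{"fn": "step_arm", "kwargs": {
  "commands": [0,0,0,0,0,0,0,0,0,0,0,0,0,0,0,0,0,0,0,0,0,0,0,0,0,0,0,0,0,0,0,0,0,0,0,0,0,0,0,0,0,0,0,0,0,0,0,0,0,0,0,0,0,0,0,0,0,0,0,0],
  "jaw": 50,
  "grip_force": 35
}}

```text
t: 6.35
tcp_pos: [0.4911, 0.3692, 0.0452]
tool_rot: [1.0, 0.001, 0.001, -0.0]
force: [0.2, 0.7, 5.1]
finger_gap: 0.647
gripper_force: 37.0
```

Request:
{"fn": "step_arm", "kwargs": {
  "commands": [0,0,-0.01,0,0,0,0,0,-0.03,0,0,0,0,0,-0.05,0,0,0,0,0,-0.07,0,0,0,0,0,-0.09,0,0,0,0,0,-0.11,0,0,0,0,0,-0.13,0,0,0,0,0,-0.145,0,0,0,0,0,-0.15,0,0,0,0,0,-0.15,0,0,0]
}}

```text
t: 7.35
tcp_pos: [0.4906, 0.3686, 0.1948]
tool_rot: [1.0, 0.0, 0.0, -0.0]
force: [1.0, -0.3, -2.3]
finger_gap: 0.646
gripper_force: 37.6
```

```bash
python3 - <<'E'
from h import *
a=snap('top');b=snap('scene')
u,v=map(int,proj(b,[.492,.368,.23]));A=cv2.resize(b['im'][max(0,v-50):v+100,u-75:u+75],(400,400))
u,v=map(int,proj(a,[.492,.368,.23]));B=cv2.resize(a['im'][v-75:v+75,u-75:u+75],(400,400))
cv2.imwrite('pics/d.png',np.hstack([A,B]))
E
```

```text
(no output)
```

View pics/d.png

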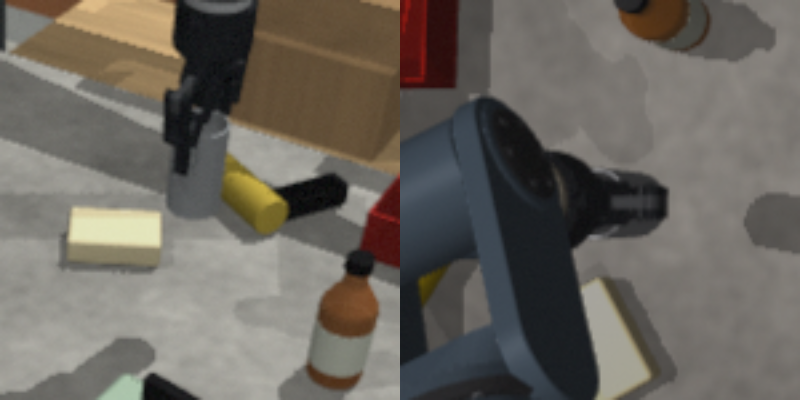

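The tin is held upright in the fingers. Moving it over the pan.

Request:
{"fn": "step_arm", "kwargs": {
  "commands": [0,0.02,0,0,0,0,0.006,0.06,0,0,0,0,0.013,0.1,0,0,0,0,0.02,0.14,0,0,0,0,0.027,0.18,0,0,0,0,0.034,0.22,0,0,0,0,0.041,0.26,0,0,0,0,0.048,0.3,0,0,0,0,0.055,0.34,0,0,0,0,0.062,0.38,0,0,0,0]
}}

```text
t: 8.45
tcp_pos: [0.5523, -0.0127, 0.1931]
tool_rot: [1.0, 0.0, -0.001, -0.0]
force: [0.6, -0.0, -2.2]
finger_gap: 0.646
gripper_force: 37.8
```

Request:
{"fn": "step_arm", "kwargs": {
  "commands": [0.006,0.04,0,0,0,0,0.013,0.075,0,0,0,0,0.018,0.1,0,0,0,0,0.02,0.115,0,0,0,0,0.02,0.119,0,0,0,0,0.02,0.119,0.01,0,0,0,0.02,0.119,0.025,0,0,0,0.02,0.119,0.04,0,0,0,0.02,0.119,0.05,0,0,0,0.02,0.119,0.05,0,0,0]
}}

```text
t: 9.45
tcp_pos: [0.5715, -0.1281, 0.1423]
tool_rot: [1.0, 0.001, -0.002, -0.001]
force: [-1.5, 0.5, -1.2]
finger_gap: 0.649
gripper_force: 37.8
```

Request:
{"fn": "step_arm", "kwargs": {
  "commands": [0.001,0,0.003,0,0,0,0.001,0,0.006,0,0,0,0.001,0,0.009,0,0,0,0.001,0,0.012,0,0,0,0.001,0,0.014,0,0,0,0.001,0,0.016,0,0,0,0.001,0,0.016,0,0,0,0.001,0,0.016,0,0,0,0.001,0,0.016,0,0,0,0.001,0,0.016,0,0,0]
}}

```text
t: 10.45
tcp_pos: [0.5742, -0.1302, 0.1284]
tool_rot: [1.0, 0.0, 0.0, 0.0]
force: [-0.3, -0.3, -1.3]
finger_gap: 0.651
gripper_force: 37.9
```

Request:
{"fn": "step_arm", "kwargs": {
  "commands": [0,0,0,0,0,0,0,0,0,0,0,0,0,0,0,0,0,0,0,0,0,0,0,0,0,0,0,0,0,0,0,0,0,0,0,0,0,0,0,0,0,0,0,0,0,0,0,0,0,0,0,0,0,0,0,0,0,0,0,0],
  "jaw": 100
}}

```text
t: 11.45
tcp_pos: [0.5741, -0.1301, 0.1283]
tool_rot: [1.0, 0.001, -0.0, -0.0]
force: [-0.2, 0.1, -0.3]
finger_gap: 1.003
gripper_force: 0.0
```

Request:
{"fn": "step_arm", "kwargs": {
  "commands": [0,0,-0.01,0,0,0,0,0,-0.02,0,0,0,0,0,-0.035,0,0,0,0,0,-0.05,0,0,0,0,0,-0.065,0,0,0,0,0,-0.08,0,0,0,0,0,-0.095,0,0,0,0,0,-0.11,0,0,0,0,0,-0.12,0,0,0,0,0,-0.12,0,0,0]
}}

```text
t: 12.45
tcp_pos: [0.5752, -0.1306, 0.2507]
tool_rot: [1.0, 0.001, 0.002, 0.001]
force: [-0.5, -0.6, 0.1]
finger_gap: 1.003
gripper_force: 0.0
```

Request:
{"fn": "step_arm", "kwargs": {
  "commands": [0,-0.04,0,0,0,0,0,-0.08,0,0,0,0,0,-0.12,0,0,0,0,0,-0.16,0,0,0,0,0,-0.2,0,0,0,0,0,-0.24,0,0,0,0,0,-0.275,0,0,0,0,0.01,-0.275,0,0,0,3,0.018,-0.275,0,0,0,9.5,0.018,-0.275,0,0,0,9.5]
}}

```text
t: 13.45
tcp_pos: [0.5923, 0.1453, 0.2476]
tool_rot: [0.997, -0.082, -0.0, 0.0]
force: [-0.0, 0.8, -0.5]
finger_gap: 0.996
gripper_force: 0.0
```

```bash
python3 - <<'E'
from h import *
a=snap('top');b=snap('scene')
cv2.imwrite('pics/e.png',np.vstack([cv2.resize(a['im'][140:260,230:430],(480,288),interpolation=2),cv2.resize(b['im'][140:290,240:490],(480,288),interpolation=2)]))
E
```

```text
(no output)
```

View pics/e.png

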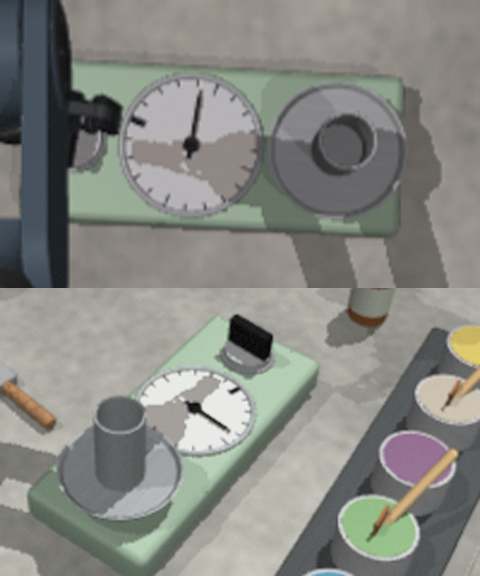

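The tin stands in the pan with the dial at crop (192,145), the zero mark at (139,121) and the pointer tip at (200,92). The pointer therefore needs about 74° counter-clockwise. Gripping the knob next.

Request:
{"fn": "step_arm", "kwargs": {
  "commands": [0,0,0.03,0,0,0,0,0,0.06,0,0,0,0,0,0.09,0,0,0,0,0,0.11,0,0,0,0,0,0.125,0,0,0,0,0,0.14,0,0,0,0,0,0.155,0,0,0,0,0,0.165,0,0,0,0,0,0.169,0,0,0,0,0,0.169,0,0,0]
}}

```text
t: 14.55
tcp_pos: [0.5916, 0.1448, 0.0788]
tool_rot: [0.997, -0.082, -0.001, 0.0]
force: [-0.8, -0.2, -0.6]
finger_gap: 1.001
gripper_force: 0.0
```

Request:
{"fn": "step_arm", "kwargs": {
  "commands": [0,0,0,0,0,0,0,0,0,0,0,0,0,0,0,0,0,0,0,0,0,0,0,0,0,0,0,0,0,0,0,0,0,0,0,0,0,0,0,0,0,0,0,0,0,0,0,0,0,0,0,0,0,0,0,0,0,0,0,0],
  "jaw": 5,
  "grip_force": 30
}}

```text
t: 15.55
tcp_pos: [0.5921, 0.1457, 0.0798]
tool_rot: [0.997, -0.082, 0.0, -0.001]
force: [-0.3, 6.1, 4.5]
finger_gap: 0.184
gripper_force: 34.1
```

Request:
{"fn": "step_arm", "kwargs": {
  "commands": [0,0,0,0,0,-7,0,0,0,0,0,-14,0,0,0,0,0,-21,0,0,0,0,0,-28,0,0,0,0,0,-35,0,0,0,0,0,-42,0,0,0,0,0,-49,0,0,0,0,0,-56,0,0,0,0,0,-63,0,0,0,0,0,-70]
}}

```text
t: 16.55
tcp_pos: [0.5919, 0.1463, 0.0798]
tool_rot: [0.863, 0.506, 0.001, -0.001]
force: [-1.3, 6.4, 5.2]
finger_gap: 0.181
gripper_force: 34.3
```

```bash
python3 - <<'E'
from h import *
a=snap('top');b=snap('scene');s=manip.sense();print(s['force'],s['tool_rot'])
cv2.imwrite('pics/f.png',np.hstack([cv2.resize(a['im'][160:240,270:350],(400,400),interpolation=2),cv2.resize(b['im'][165:245,300:380],(400,400),interpolation=2)]))
E
```

```text
[-0.99718326  6.97690564  5.16301416] [ 8.63129808e-01  5.04980889e-01  8.36745490e-04 -7.31782843e-04]
```

View pics/f.png

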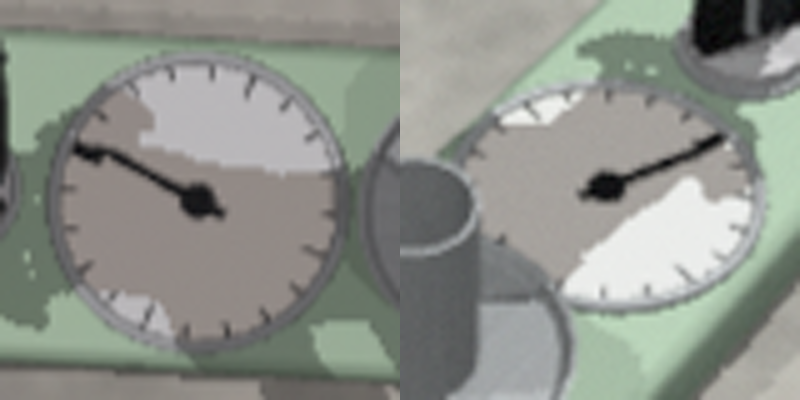

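In the top view the pointer, about 27.5° above left, lies almost on the mark at about 25°. It needs roughly 3° more counter-clockwise, then release and retreat.

Request:
{"fn": "step_arm", "kwargs": {
  "commands": [0,0,0,0,0,-1,0,0,0,0,0,-2,0,0,0,0,0,-3,0,0,0,0,0,-3,0,0,0,0,0,-3,0,0,0,0,0,-3,0,0,0,0,0,-3,0,0,0,0,0,-3,0,0,0,0,0,-3,0,0,0,0,0,-3]
}}

```text
t: 17.65
tcp_pos: [0.5919, 0.1463, 0.0798]
tool_rot: [0.85, 0.527, 0.001, -0.001]
force: [-1.0, 8.4, 5.5]
finger_gap: 0.178
gripper_force: 34.1
```

Request:
{"fn": "step_arm", "kwargs": {
  "commands": [0,0,0,0,0,0,0,0,0,0,0,0,0,0,0,0,0,0,0,0,0,0,0,0,0,0,0,0,0,0,0,0,0,0,0,0,0,0,0,0,0,0,0,0,0,0,0,0,0,0,0,0,0,0,0,0,0,0,0,0],
  "jaw": 100
}}

```text
t: 18.65
tcp_pos: [0.5918, 0.1449, 0.0793]
tool_rot: [0.85, 0.527, -0.0, 0.0]
force: [-0.7, -0.6, 0.5]
finger_gap: 0.999
gripper_force: 0.0
```

Request:
{"fn": "step_arm", "kwargs": {
  "commands": [0,0,-0.01,0,0,0,0,0,-0.025,0,0,0,0,0,-0.04,0,0,0,0,0,-0.06,0,0,0,0,0,-0.08,0,0,0,0,0,-0.1,0,0,0,0,0,-0.12,0,0,0,0,0,-0.14,0,0,0,0,0,-0.14,0,0,0,0,0,-0.14,0,0,0]
}}

```text
t: 19.65
tcp_pos: [0.592, 0.1449, 0.2203]
tool_rot: [0.85, 0.527, 0.001, 0.0]
force: [-0.1, 0.0, -0.0]
finger_gap: 1.004
gripper_force: 0.0
```

```bash
python3 - <<'E'
from h import *
a=snap('top');b=snap('scene')
cv2.imwrite('pics/g.png',np.hstack([cv2.resize(a['im'][160:240,270:350],(400,400),interpolation=2),cv2.resize(b['im'][170:270,265:365],(400,400),interpolation=2)]))
E
```

```text
(no output)
```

View pics/g.png

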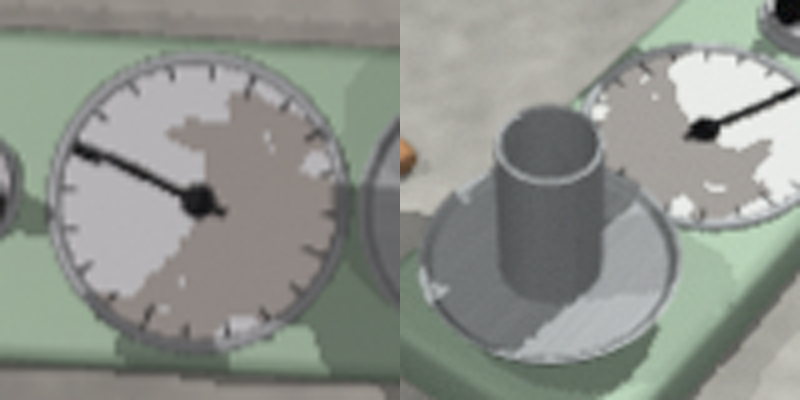

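The pointer runs from (199,201) into the bar at (85,150), within about 1–2°. The tin is upright in the middle of the pan and the gripper is clear.

```bash
python3 -c "
from station import manip
print(manip.sign_off())"
```

```text
the job is handed in; nothing more can be done
None
```

I handed the job in with the tall tin standing upright in the middle of the pan and the tare knob turned so the pointer sits on the zero mark, within about 2° by the last picture. The gripper was clear and I never moved near the wide tin, jar or bottle; sign-off returned no verdict.

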